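# Fetch a refill canister from a deep rack well with the picker

## Robot

A 6-joint arm with a two-finger parallel gripper is mounted at the origin on a cart in front of the work surface, level with it; the furniture and walls round the work are solid. World frame = base frame: x ahead of the robot, y to its left, z up, the work surface at z = 0. Lengths are in mm, angles in rad, forces in N, time in s.
With the tool pointing down it reaches from about 350 to 775 mm from the base axis. Payload 7.3 kg.
Tool frame: the origin (TCP) lies midway between the tips of the shut fingers; the grasp point (between the pads) lies 19 mm behind it; x points along the fingers, y is the direction in which the jaws open and shut, and the axes are right-handed (so a half turn about x gives the same grasp; the last joint's range is limited). The gripper opens to 92 mm and grips with 3 to 60 N. Pads are 19 mm wide; open, the fingers measure 130 mm over their backs; the gripper's body (75 mm by 190 mm) begins 47 mm behind the grasp point.
Start: joints at [1.119, 0.342, 1.524, -0, 1.275, -0.146], TCP at [158.04, 500.668, 226.741] pointing down, gripper open.
Joint ranges: [-2.53, 2.53], [-0.77, 2.02], [0.04, 2.7], [-1, 4.14], [0.28, 2.66], [-3.11, 3.11]. Speed limits (rad/s): [2.57, 2.57, 3.14, 3.14, 3.14, 3.14].

## Interface

Orientations are given as [roll, pitch, yaw] about the fixed x, y, z axes, in that order (R = Rz(yaw) Ry(pitch) Rx(roll)).
In Python, from plant import get_obs, capture, close_job gives the robot as it stands. The module is installed in compiled form; this text tells all that it offers.
- The arm moves only by the tool send_rows, never from a script. Its argument "moves" is a list of rows, each a list of 4 numbers: the shift along the tool's x, y, z in mm, then the turn about the tool's x in degrees. In form: [[tx, ty, tz, yaw], ...]. A call has 1 to 8 rows; each row shifts and turns the commanded pose from where the row before left it, along the tool's axes as they then stand; what a row does not reach is not made up. A row lasts 1/8 s, in which the tool goes at most 62.5 mm and 10.7 degrees, less where a joint would pass 70% of its speed; a pose out of reach is approached as far as the arm can. A call with a gripper value outside its range is refused whole. "hand" is the opening, from 0 (shut) to 1 (fully open), set as the call begins (left out, the last holds). The fingers move at their own pace and stop on an object; the grip force is fixed at half the most. Time passes only in rows, so rows that do not move let the fingers close. It gives the time, the measured TCP pose, the force and the opening at its end, in the units of the state.
- get_obs(): the state, without advancing time (a new reading comes with each control period).
- capture(name): name is "scene" or "side" or "wrist"; returns a dict with "image" (400x640x3 uint8, red, green, blue), "K" (3x3 intrinsics, pixels), "dist" ([k1, k2, p1, p2, k3] as OpenCV has them; the pictures are not rectified), "position" and "attitude" of the camera in the world; the wrist camera has in their place "mount" (4x4, takes a point from camera to tool coordinates, whose origin is the TCP and whose axes are the tool frame's). Camera axes: x right, y down, z forward; pixel columns grow to the right and rows downward; lengths in mm; the calibration is good to about 2 mm. A picture is of the moment at which its call begins: read the wrist's pose just before it. There is no depth.
- close_job(): hands the job in, once; it reports no verdict.
The state is a dict: "time": time; "joint_positions": joint angles; "dq": joint speeds; "tau": joint torques, N m; "tool_pos": TCP position; "tcp_rot": TCP orientation; "contact_force": force on the tool from outside, world axes, zero at the start; "moment": the same for the moment, N m; "grip_width": finger opening in mm.
Only numpy, scipy, OpenCV 4.12 (cv2) and the standard library are available. Lean on these libraries where they do the work, as an engineer would, in place of code of your own. Each camera call takes 0.05 s, during which the arm holds its last target. There are 200 camera calls.

## Task

Take the long picker off its hanger and use it to fetch the refill canister out of the deep well of the wooden rack: feel its crossbar down through the slot in the lid, press the picker's sprung disc lightly onto the thin lid, keep it pressed through a quarter turn, and lift the canister out. Stand the canister gently and upright in the middle of the cork mat and let go, leaving the picker standing upright in it; do not touch the canister with the gripper, and leave the glue stick and the sharpener in their wells.

Things in the scene. Friction and masses are not known exactly. Their poses are not given: they have to be found in the camera images.
- picker_grip (a point): Centre of the picker's black handle block, where to grip; picker loose, 0.16 kg. Block 32 (x) x 22 (y) x 46 (z) mm: pinch its y faces. z points up along the tool. The block stands on a steel flange 36 x 34 x 4 mm, underside 27 mm below here. It hangs in the hanger. Below it on the axis: a sleeve 12 mm thick, 70 mm long (end nut 15 mm), then a telescopic 7 mm rod (see picker).
- picker: Origin: flange underside; axes as picker_grip. At the rod's tip a crossbar 28 (picker x) x 7 x 6 mm; on the rod 1 mm above it a sprung disc, 31 mm diameter, that yields 9 mm upward at 1.5 N/mm. The rod is clamped firmly, but how far it is drawn out varies and is not reported: the disc's underside is 119 to 151 mm, the tip 126 to 158 mm below picker_grip. Feel for it.
- hanger: Fixed dark steel hanger; origin on the counter under the hanging picker. Top: a fork 50 mm wide (y), upper face 155 mm up, with a 16 mm slot for the sleeve open towards the hanger's -x; prongs reach 21 mm to -x, the post is 50 to 60 mm to +x, not above the fork. The disc does not pass the slot: raise the picker about 8 mm, then draw it out along -x by 50 mm or more.
- rack: Fixed plywood rack, 60 (x) x 170 (y) x 105 (z) mm, origin under its centre; aluminium strip on its front. Three wells in a row, centres at y = -55, 0, +55 mm, each 50 by 50 mm inside, floor 5 mm above the counter, rim at 105 mm. One holds the canister, one the glue stick, one the sharpener, in any order.
- canister: The refill canister: square metal canister 44 x 44 x 40 mm, loose, about 0.28 kg, origin at the centre of its underside, z up. It stands on the floor of a well.
- canister_lid (a point): Centre of the lid's upper face, 40 mm above the underside; canister's axes. Lid 4 mm thick, with a central slot 34 mm along x, 16 mm along y. The hollow below is 36 x 36 x 16 mm. Pressed through the slot with 6 to 12 N on the disc's spring (past 13.5 N it is at its stop), the crossbar is clear under the lid and can be turned 90 degrees; let up, the spring clamps the lid. Over 40 N spoils it.
- mat: Fixed cork mat 90 x 90 x 5 mm on the counter; origin at the centre of its underside.
- glue_mid (a point): Centre of the glue stick, 26 mm in diameter, 94 mm tall, standing loose in one of the wells.
- sharpener_mid (a point): Centre of the pencil sharpener, 27 x 25 x 13 mm, lying loose in one of the wells.
Things that resemble listed ones, but are neither listed nor needed, are in the scene too. Of the things that look like the picker, the larger one is meant. Leave any blue look-alike of the canister alone.

How it is judged (in metres and radians):
On the way:
1. the canister hangs from the picker, clear above the rack's rim (height (world z) of canister above 0.107 m and horizontal distance between canister_lid and picker below 0.03 m and contact force between picker and canister above 0.5 N), for 0.1 s.
At the end, for the whole second after the job is handed in: the canister stands upright (within 0.1 rad) on the mat, its centre within 30 mm of the mat's centre in each direction, the picker stands upright in it (within 0.2 rad), both released and at rest (x of canister in the frame of mat between -0.03 and 0.03 m and y of canister in the frame of mat between -0.03 and 0.03 m and height (world z) of canister between 0.002 and 0.009 m and angle between canister's own z axis and vertical below 0.1 rad and angle between picker's own z axis and vertical below 0.2 rad and horizontal distance between canister_lid and picker below 0.04 m and contact force between canister and mat above 1 N and linear speed of each of canister, picker below 0.02 m/s and angular speed of each of canister, picker below 0.2 rad/s); the robot touches nothing.
It fails at once if the lid is pressed or struck with more than 40 N (contact force between picker and canister above 40 N).
It fails at once if the canister is dropped or pressed on the mat with more than 40 N (contact force between canister and mat above 40 N).
It fails at once if the gripper touches the canister (contact force between the fingers and canister above 1 N).
It fails at once if the glue stick or the sharpener leaves its well (distance of glue_mid from where it was at the start of the episode above 0.08 m or distance of sharpener_mid from where it was at the start of the episode above 0.06 m).
It also fails if it takes over 64 s, if anything falls off the work surface, if the arm or the gripper's body presses on something with over 40 N, if the wrist force passes 120 N, or if a joint passes its speed limit or range.

## Working session

There is one attempt and no reset: what is moved stays moved. The work goes in short steps, Python scripts to look and compute and a tool call to move; the robot and the scene stay as the last step left them, time stands still between calls to the robot, and variables do not carry over. Pictures are saved under pics/ and viewed, about 8 in all and at most 12, crops included, and the job is handed in when it is done.

Besides the shell and the picture viewer there is one more tool, called as name(argument=value, ...) on one line, values as JSON. send_rows: Moves the arm, as the interface text tells. Its arguments: {"type":"object","properties":{"moves":{"type":"array","items":{"type":"array","items":{"type":"number"}}},"hand":{"type":"number"}},"required":["moves"]}

```bash
mkdir -p pics; cat > h.py <<'E'
import numpy as np, cv2, json
from plant import get_obs, capture
from scipy.spatial.transform import Rotation as R
def toolT(o):
    T=np.eye(4);T[:3,:3]=R.from_euler('xyz',o['tcp_rot']).as_matrix();T[:3,3]=o['tool_pos'];return T
def cap(name,fn=None):
    o=get_obs();c=capture(name)
    if 'mount' in c: T=toolT(o)@np.array(c['mount'])
    else:
        a=np.array(c['attitude'],float);T=np.eye(4)
        T[:3,:3]=a if a.shape==(3,3) else R.from_euler('xyz',a).as_matrix()
        T[:3,3]=c['position']
    if fn: cv2.imwrite('pics/'+fn+'.png',c['image'][:,:,::-1]); np.savez('pics/'+fn+'.npz',T=T,K=c['K'],d=c['dist'],im=c['image'])
    return T,np.array(c['K']),np.array(c['dist']),c['image']
def load(fn):
    z=np.load('pics/'+fn+'.npz');return z['T'],z['K'],z['d'],z['im']
def ray(C,uv):
    T,K,d=C[:3];p=cv2.undistortPoints(np.array([[uv]],float),K,d)[0,0]
    v=T[:3,:3]@np.array([p[0],p[1],1]);return T[:3,3],v/np.linalg.norm(v)
def onz(C,uv,z):
    o,v=ray(C,uv);return o+v*(z-o[2])/v[2]
def tri(C1,u1,C2,u2):
    a,v=ray(C1,u1);b,w=ray(C2,u2)
    s=np.linalg.lstsq(np.c_[v,-w],b-a,rcond=None)[0];p=a+v*s[0];q=b+w*s[1];return (p+q)/2,np.linalg.norm(p-q)
def proj(C,P):
    T,K,d=C[:3];Ti=np.linalg.inv(T);rv=cv2.Rodrigues(Ti[:3,:3])[0]
    return cv2.projectPoints(np.array(P,float).reshape(-1,3),rv,Ti[:3,3],K,d)[0][:,0]
E
python3 - <<'E'
from h import *
o=get_obs();print(o)
for n in('scene','side','wrist'):
    c=capture(n);print(n,c.get('position'),c.get('attitude'),c.get('mount'))
    cap(n,n+'0')
E
```

```text
{'time': 0.0, 'joint_positions': array([ 1.11899171e+00,  3.42700329e-01,  1.52501384e+00, -1.33953209e-06,
        1.27538533e+00, -1.45999106e-01]), 'dq': array([-2.45922023e-04,  1.99176150e-03,  1.59493076e-03,  1.02400063e-04,
        2.20424376e-05,  1.99337719e-03]), 'tau': array([-5.51544508e-04, -4.31241131e+01, -2.44224590e+01,  7.17566279e-02,
        5.58353914e-02, -1.20331633e-04]), 'tool_pos': array([157.85855766, 500.28364494, 226.05768955]), 'tcp_rot': array([-1.71594537,  1.56928948, -2.02175049]), 'contact_force': array([0.12095041, 0.14074041, 0.49884981]), 'moment': array([0.04542978, 0.01891599, 0.01386581]), 'grip_width': 91.83823902065825}
scene [ 181.68424265 -289.58291262  830.89286686] [-2.45651079  0.01698556 -0.67337549] None
side [ 476.83565046 -483.27184698  844.38136597] [-2.40187214 -0.00677816 -0.10158031] None
wrist None None [[ 3.25750893e-04 -3.05553905e-01  9.52174724e-01 -1.58747137e+02]
 [ 9.99999942e-01  1.95148733e-04 -2.79489058e-04  7.81023297e-01]
 [-1.00416718e-04  9.52174760e-01  3.05553951e-01 -8.25398664e+01]
 [ 0.00000000e+00  0.00000000e+00  0.00000000e+00  1.00000000e+00]]
```

View pics/scene0.png

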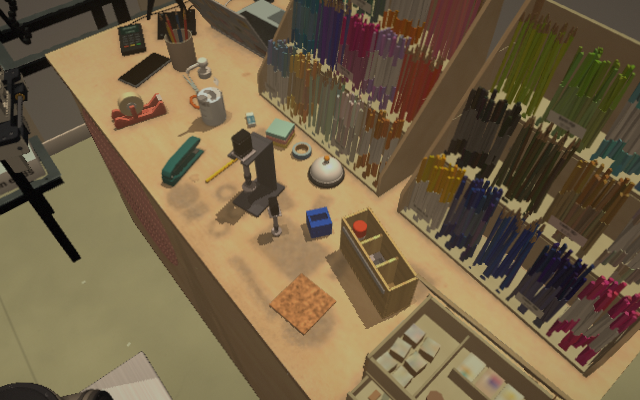

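View pics/side0.png

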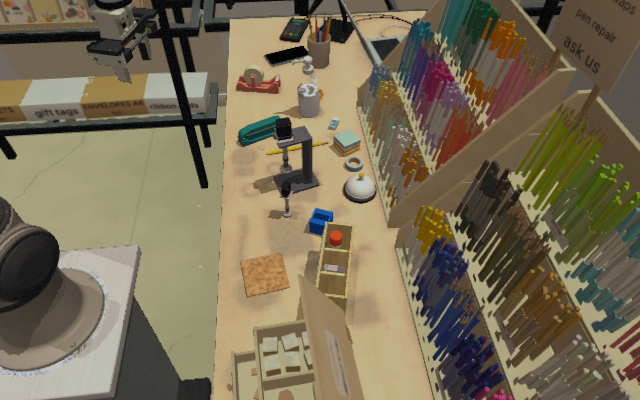

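Scene: hanger with the large picker (handle at ~(242,143)), a small look-alike picker at (275,215), blue look-alike canister (319,222), mat (303,303), and rack (378,262) with the red-capped glue stick (360,228). The side view agrees. Next, an enlarged crop.

```bash
python3 - <<'E'
from h import *
s=load('scene0')[3];d=load('side0')[3]
def cr(im,x0,y0,w,h,W,H): return cv2.resize(im[y0:y0+h,x0:x0+w],(W,H),interpolation=cv2.INTER_CUBIC)
top=np.hstack([cr(s,225,115,80,60,400,300),cr(s,335,200,80,60,400,300)])
top=np.hstack([cr(s,215,120,100,125,400,500)[:, :],cr(s,330,200,100,125,400,500)])
cv2.imwrite('pics/c1.png',top[:,:,::-1])
b=np.hstack([cr(d,230,105,100,125,400,500),cr(d,270,200,100,125,400,500)])
cv2.imwrite('pics/c2.png',b[:,:,::-1])
E
```

```text
(no output)
```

View pics/c1.png

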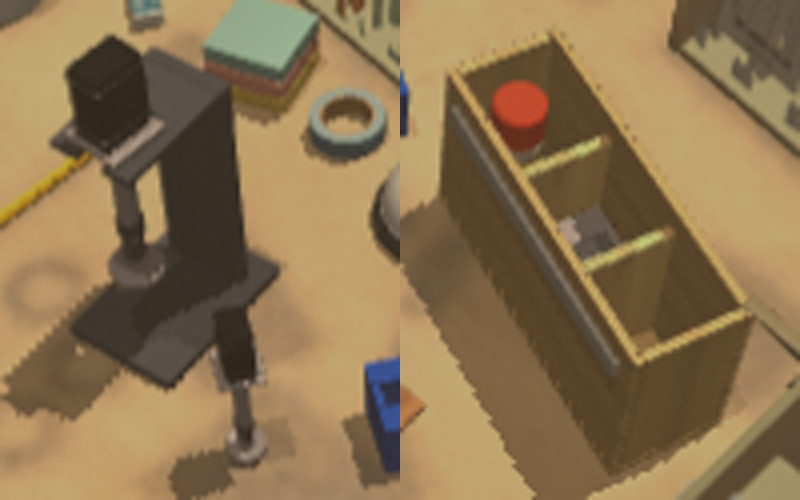

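View pics/c2.png

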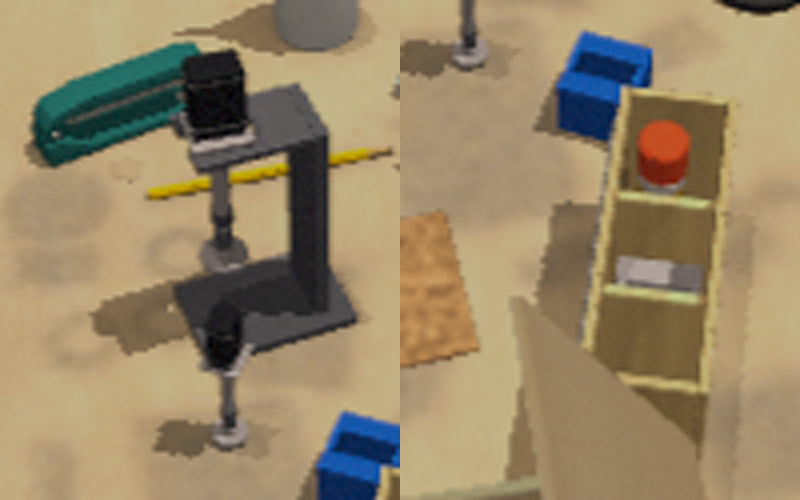

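c1/c2: the large picker hangs in the dark fork (handle full-px ≈(242,140)), and it is larger than the freestanding one at (275,215), so it is the one meant. The glue is in the far well. The middle well has something grey/light, and the near well's floor is not visible. Compute geometry.

```bash
python3 - <<'E'
from h import *
np.set_printoptions(precision=1,suppress=True)
S=load('scene0');D=load('side0')
f=lambda p,x0,y0:(x0+p[0]/4-.375,y0+p[1]/4-.375)
print('rack rim scene')
for p in[(52,70),(156,32),(348,312),(237,360)]:print(onz(S,f(p,330,200),105))
print('rack rim side')
for p in[(223,92),(332,103)]:print(onz(D,f(p,270,200),105))
for C,n in((S,'s'),(D,'d')):
    hsv=cv2.cvtColor(C[3],cv2.COLOR_RGB2HSV)
    m=cv2.inRange(hsv,(5,110,90),(14,255,255)); m=cv2.morphologyEx(m,cv2.MORPH_OPEN,np.ones((3,3)));m=cv2.morphologyEx(m,cv2.MORPH_CLOSE,np.ones((7,7)))
    cs=cv2.findContours(m,0,2)[0]
    for c in sorted(cs,key=cv2.contourArea)[-3:]:
        P=np.array([onz(C,q[0],5)[:2] for q in c],np.float32);print(n,'orange',cv2.boundingRect(c),cv2.minAreaRect(P))
print('fork top corners scene z155');
for p in[(155,50),(232,90),(50,143),(112,186)]:print(onz(S,f(p,215,120),155))
print('side')
for p in[(298,85),(328,133),(190,172)]:print(onz(D,f(p,230,105),155))
print('handle top scene z205')
for p in[(67,73),(110,37),(149,60),(106,93)]:print(onz(S,f(p,215,120),205))
print('side');
for p in[(182,58),(238,50),(245,80),(190,90)]:print(onz(D,f(p,230,105),205))
print('base scene z~0');
for p in[(75,328),(170,385),(280,268)]:print(onz(S,f(p,215,120),5))
print('small',onz(S,f((245,460),215,120),0), 'blue',onz(S,(319,230),0), toolT(get_obs()))
E
```

```text
rack rim scene
[565.  100.2 105. ]
[617.8  86.  105. ]
[577.3 -75.4 105. ]
[524.9 -61.9 105. ]
rack rim side
[562.8  96.8 105. ]
[617.4  84.4 105. ]
s orange (396, 55, 45, 68) ((1063.941162109375, 343.86566162109375), (303.3350830078125, 72.56983947753906), 31.54441261291504)
s orange (85, 118, 89, 143) ((307.31646728515625, 551.3701171875), (526.5209350585938, 40.2034797668457), 86.8159408569336)
s orange (270, 274, 65, 60) ((428.04168701171875, 51.82487869262695), (89.80326843261719, 89.85197448730469), 8.736296653747559)
d orange (329, 230, 14, 13) ((592.9639282226562, 134.9662628173828), (33.939640045166016, 29.715633392333984), 82.97637939453125)
d orange (237, 75, 44, 18) ((429.8211364746094, 745.1612548828125), (79.7757797241211, 138.86590576171875), 75.4260025024414)
d orange (436, 113, 43, 55) ((972.0217895507812, 432.0373229980469), (265.7476806640625, 87.1446304321289), 58.94792175292969)
fork top corners scene z155
[541.1 348.5 155. ]
[554.1 300.3 155. ]
[464.5 327.2 155. ]
[471.9 284.3 155. ]
side
[541.2 348.  155. ]
[554.5 304.2 155. ]
[475.  278.7 155. ]
handle top scene z205
[474.2 314.7 205. ]
[503.2 322.2 205. ]
[508.5 297.5 205. ]
[480.8 292.1 205. ]
side
[475.1 316.5 205. ]
[506.1 320.6 205. ]
[508.3 294.5 205. ]
[478.2 288.9 205. ]
base scene z~0
[461.5 336.5   5. ]
[479.4 271.6   5. ]
[574.  299.7   5. ]
small [483.4 210.2   0. ] blue [560.2 162.6  -0. ] [[ -0.    0.3   1.  158. ]
 [ -0.    1.   -0.3 500.6]
 [ -1.   -0.   -0.  226.5]
 [  0.    0.    0.    1. ]]
```

send_rows(moves=[[-4,-27,41,0],[-4,-27,41,0],[-4,-27,41,0],[-4,-27,41,0],[-4,-27,41,0],[-4,-27,41,0],[-4,-27,41,0]])

```text
time: 1.18
tool_pos: [375.6, 232.7, 255.0]
tcp_rot: [0.977, 1.57, 0.671]
contact_force: [0.9, 0.0, 0.7]
grip_width: 91.6
```

send_rows(moves=[[0,-27,41,0],[0,-27,41,0],[0,-27,41,0],[0,-27,41,0],[0,-27,41,0],[0,-27,41,0],[0,0,0,0]])

```text
time: 2.05
tool_pos: [562.0, 2.8, 253.8]
tcp_rot: [-2.111, 1.57, -2.421]
contact_force: [0.0, 0.0, -0.0]
grip_width: 91.6
```

```bash
python3 - <<'E'
from h import *
np.set_printoptions(precision=3,suppress=True)
W=cap('wrist','w1');print(toolT(get_obs()),W[1],W[0][:3,3])
S=load('scene0')
for p in[(378,190),(400,210),(345,170),(365,355),(430,293),(525,348)]:print(p,onz(S,p,0)[:2],onz(S,p,100)[:2])
E
```

```text
[[ -0.001   0.303   0.953 560.866]
 [  0.      0.953  -0.303   4.382]
 [ -1.     -0.     -0.001 253.941]
 [  0.      0.      0.      1.   ]] [[314.714   0.    319.508]
 [  0.    314.714 198.017]
 [  0.      0.      1.   ]] [483.671  28.72  412.577]
(378, 190) [731.123 163.415] [664.997 108.896]
(400, 210) [728.535  92.808] [662.72   46.787]
(345, 170) [714.381 255.107] [650.269 189.552]
(365, 355) [452.113 -94.252] [ 419.566 -117.76 ]
(430, 293) [629.825 -83.53 ] [ 575.89  -108.329]
(525, 348) [ 678.704 -264.153] [ 618.887 -267.214]
```

View pics/w1.png

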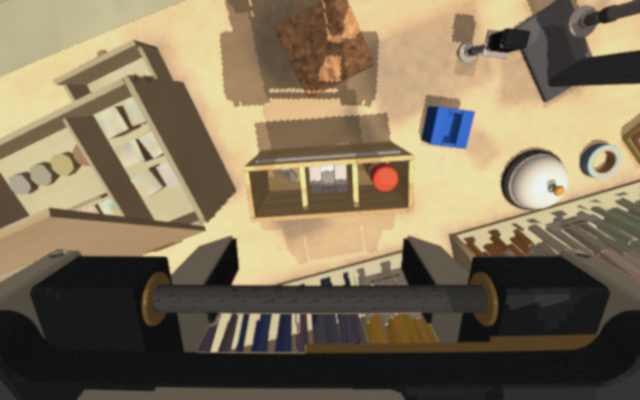

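Middle well: a grey lid with a slot fills it (~(327,178)), so it is the canister. The small grey thing in the left well (285,180) is the sharpener, and the glue (384,177) is in the right one. Check how high the tray panel is before closing in.

```bash
python3 - <<'E'
from h import *
np.set_printoptions(precision=1,suppress=True)
S=load('scene0');D=load('side0');W=load('w1')
print(tri(S,(430,293),D,(303,277)),tri(S,(430,293),W,(205,230)),tri(D,(303,277),W,(205,230)))
im=W[3][140:230,235:425]
cv2.imwrite('pics/c3.png',cv2.resize(im,None,fx=4,fy=4,interpolation=cv2.INTER_CUBIC)[:,:,::-1])
E
```

```text
(array([ 493.3, -140.7,  270.2]), np.float64(23.639749832048604)) (array([ 564.6, -115.7,  127.4]), np.float64(6.477229099801702)) (array([523.4, -81. , 203.8]), np.float64(43.3794242754918))
```

View pics/c3.png

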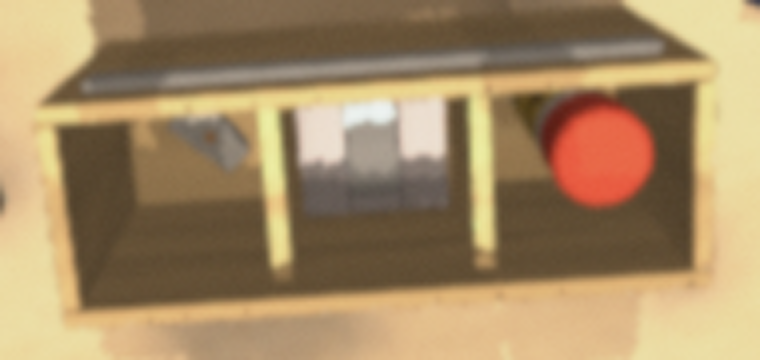

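The middle well clearly holds the canister: lid with a slot strip at crop (372,150), slot along rack x. One closer look for precision.

send_rows(moves=[[12,0,12,0],[12,0,12,0],[12,0,12,0],[12,0,12,0],[12,0,12,0],[0,0,0,0]])

```text
time: 2.85
tool_pos: [618.0, -12.8, 193.0]
tcp_rot: [-3.01, 1.568, 2.967]
contact_force: [0.1, -0.7, -0.1]
grip_width: 91.6
```

```bash
python3 - <<'E'
from h import *
np.set_printoptions(precision=3,suppress=True)
W=cap('wrist','w2');print(W[0][:3,3],get_obs()['joint_positions'])
uv=proj(W,[571,12,45])[0].round().astype(int);print(uv)
x0,y0=uv-[64,48];im=W[3][y0:y0+96,x0:x0+128];print(x0,y0)
cv2.imwrite('pics/c4.png',cv2.resize(im,None,fx=6,fy=6,interpolation=cv2.INTER_CUBIC)[:,:,::-1])
E
```

```text
[539.874  12.733 351.939] [-0.145  0.539  1.299  0.     1.304 -1.409]
[329 131]
265 83
```

View pics/c4.png

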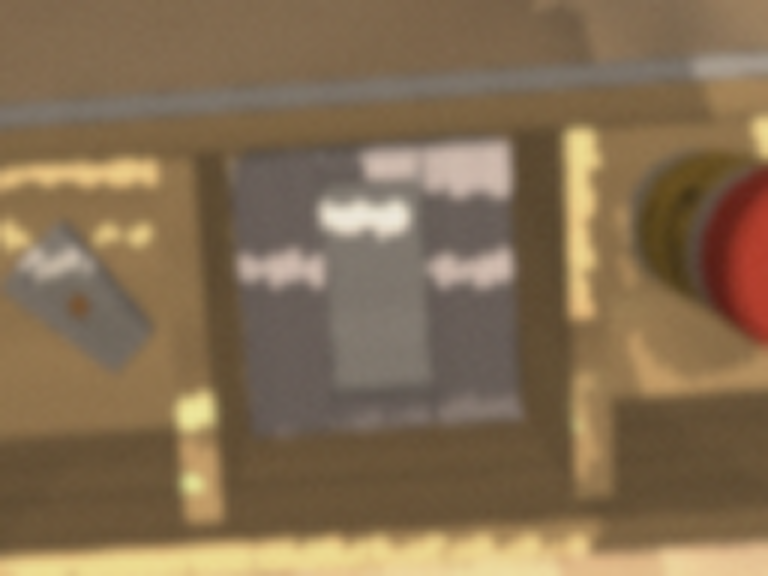

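Clear view: lid corners at crop (234,155),(512,140),(522,418),(250,435), slot running along the image vertical. The sharpener is at left and the glue at right.

```bash
python3 - <<'E'
from h import *
np.set_printoptions(precision=2,suppress=True)
W=load('w2');g=lambda p:(265+p[0]/6-.42,83+p[1]/6-.42)
L=np.array([onz(W,g(p),45) for p in[(234,155),(512,140),(522,418),(250,435)]])
print(L,L.mean(0));d=(L[2]+L[3]-L[0]-L[1])/2;e=(L[1]+L[2]-L[0]-L[3])/2
print(np.degrees(np.arctan2(d[1],d[0])),np.degrees(np.arctan2(-e[0],e[1])),np.linalg.norm(d),np.linalg.norm(e))
s=np.array([onz(W,g(p),45) for p in[(322,190),(417,185),(430,385),(335,390)]]);print('slot',s.mean(0))
o=get_obs();T=toolT(o);print(T)
# to grip pose: picker xy (491,307) yaw 15
ty=T[:2,1];a=np.degrees(np.arctan2(-ty[0],ty[1]));print('tool yaw',a)
D=np.array([491,307])-T[:2,3];print('tool y,z',D@T[:2,1],D@T[:2,2])
E
```

```text
[[544.1   -4.52  45.  ]
 [555.03  37.67  45.  ]
 [597.56  27.23  45.  ]
 [586.86 -15.97  45.  ]] [570.89  11.1   45.  ]
-14.39336865445707 -14.21794873799036 44.0319969226038 44.04405758981752
slot [570.6   10.62  45.  ]
[[ -0.     0.3    0.95 617.86]
 [  0.     0.95  -0.3  -12.66]
 [ -1.    -0.    -0.   193.92]
 [  0.     0.     0.     1.  ]]
tool yaw -17.532355849421936
tool y,z 266.5935345105374 -217.2658838529852
```

send_rows(moves=[[-25,0,-10,0],[-25,20,-20,0],[-25,35,-27,0],[-20,40,-30,0],[0,40,-30,0],[0,40,-30,0],[0,40,-30,0],[0,35,-27,0]])

```text
time: 3.9
tool_pos: [497.5, 288.9, 290.7]
tcp_rot: [0.813, 1.569, 0.508]
contact_force: [-0.2, 0.5, 0.2]
grip_width: 92.0
```

send_rows(moves=[[0,16,-13,-8],[0,0,0,-8],[0,0,0,-8],[0,0,0,-8],[0,0,0,0]])

```text
time: 4.53
tool_pos: [490.8, 306.5, 290.5]
tcp_rot: [0.245, 1.57, 0.497]
contact_force: [-0.6, -0.6, 0.4]
grip_width: 91.9
```

```bash
python3 - <<'E'
from h import *
np.set_printoptions(precision=3,suppress=True)
W=cap('wrist','w3');print(toolT(get_obs()))
uv=proj(W,[491,307,205])[0].round().astype(int);print(uv)
x0,y0=uv-[64,48];im=W[3][y0:y0+96,x0:x0+128];print(x0,y0)
im=cv2.convertScaleAbs(im,alpha=1.8,beta=20)
cv2.imwrite('pics/c5.png',cv2.resize(im,None,fx=6,fy=6,interpolation=cv2.INTER_CUBIC)[:,:,::-1])
E
```

```text
[[  0.001  -0.247   0.969 490.85 ]
 [  0.      0.969   0.247 306.438]
 [ -1.      0.      0.001 290.365]
 [  0.      0.      0.      1.   ]]
[320 203]
256 155
```

View pics/c5.png

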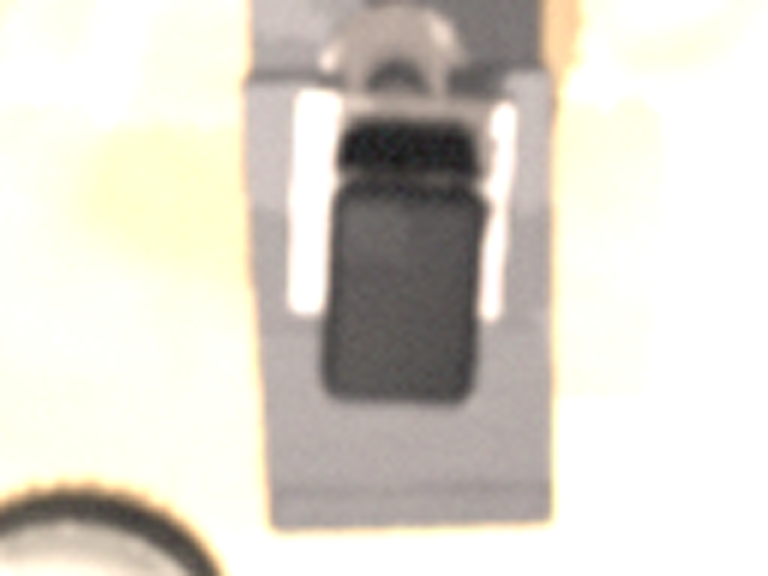

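Handle top at crop corners (333,185),(487,190),(472,402),(323,400), flange and fork around it. Compute the grip pose.

```bash
python3 - <<'E'
from h import *
np.set_printoptions(precision=2,suppress=True)
W=load('w3');g=lambda p:(256+p[0]/6-.42,155+p[1]/6-.42)
def q(P,z):
    L=np.array([onz(W,g(p),z) for p in P]);d=(L[2]+L[3]-L[0]-L[1])/2;e=(L[1]+L[2]-L[0]-L[3])/2
    print(L.mean(0),np.degrees(np.arctan2(d[1],d[0])),np.degrees(np.arctan2(-e[0],e[1])),np.linalg.norm(d),np.linalg.norm(e))
    return L.mean(0)
c=q([(333,184),(488,187),(473,402),(322,400)],205)
q([(291,92),(512,100),(500,318),(289,314)],159)
q([(247,80),(548,75),(550,522),(272,527)],155)
T=toolT(get_obs());D=c[:2]-T[:2,3];print('tool y,z',D@T[:2,1],D@T[:2,2])
E
```

```text
[491.2  309.73 205.  ] 11.341858878262707 13.43813451895271 31.16024257902966 20.909851219438725
[492.28 309.53 159.  ] 12.795334705505683 12.784185307859335 36.662806393448484 34.56925601787796
[510.04 315.27 155.  ] 16.249537977075157 15.470615634181106 78.13084400168503 47.74054631253701
tool y,z 3.104650423637782 1.1509497785454101
```

send_rows(moves=[[20,3,1,1.7],[25,0,0,0],[25,0,0,0],[25,0,0,0],[20,0,0,0],[10,0,0,0],[0,0,0,0]])

```text
time: 5.45
tool_pos: [491.1, 309.5, 164.6]
tcp_rot: [-3.006, 1.57, -2.784]
contact_force: [-0.1, 0.2, 0.4]
grip_width: 92.0
```

send_rows(moves=[[0,0,0,0],[0,0,0,0],[0,0,0,0],[0,0,0,0],[0,0,0,0],[0,0,0,0]], hand=0)

```text
time: 6.2
tool_pos: [491.2, 309.6, 164.7]
tcp_rot: [0.861, 1.571, 1.084]
contact_force: [-0.5, 0.6, -0.4]
grip_width: 36.3
```

send_rows(moves=[[0,0,0,0],[0,0,0,0],[0,0,0,0],[0,0,0,0],[0,0,0,0]])

```text
time: 6.82
tool_pos: [491.2, 309.6, 164.7]
tcp_rot: [1.183, 1.571, 1.406]
contact_force: [0.3, -0.8, -0.5]
grip_width: 21.9
```

send_rows(moves=[[-3,0,0,0],[-3,0,0,0],[-3,0,0,0],[-1,0,0,0],[0,0,0,0]])

```text
time: 7.45
tool_pos: [491.3, 309.6, 174.9]
tcp_rot: [0.416, 1.57, 0.639]
contact_force: [0.3, -0.1, -1.2]
grip_width: 21.9
```

send_rows(moves=[[0,-0.4,-8,0],[0,-0.7,-12,0],[0,-0.9,-15,0],[0,-0.9,-15,0],[0,-0.9,-15,0],[0,-0.9,-15,0],[0,0,0,0]])

```text
time: 8.32
tool_pos: [412.9, 287.0, 175.0]
tcp_rot: [3.086, 1.57, -2.973]
contact_force: [0.6, -0.1, -1.5]
grip_width: 21.8
```

```bash
python3 - <<'E'
from h import *
np.set_printoptions(precision=3,suppress=True)
o=get_obs();print(toolT(o),o['joint_positions'],o['contact_force'])
S=cap('scene','s2');D=cap('side','d2')
a=S[3];b=D[3]
P=[o['tool_pos'][0],o['tool_pos'][1],100]
out=[]
for C in(S,D):
    u=proj(C,P)[0].round().astype(int);print(u)
    x0,y0=u-[33,50];out.append(cv2.resize(C[3][y0:y0+100,x0:x0+66],(396,600),interpolation=cv2.INTER_CUBIC));print(x0,y0)
cv2.imwrite('pics/c6.png',np.hstack(out)[:,:,::-1])
E
```

```text
[[ -0.     -0.222   0.975 412.92 ]
 [ -0.      0.975   0.222 287.009]
 [ -1.      0.     -0.    174.982]
 [  0.      0.      0.      1.   ]] [ 0.455  0.352  1.663  0.     1.127 -1.34 ] [ 0.611 -0.068 -1.518]
[220 199]
187 149
[251 165]
218 115
```

View pics/c6.png

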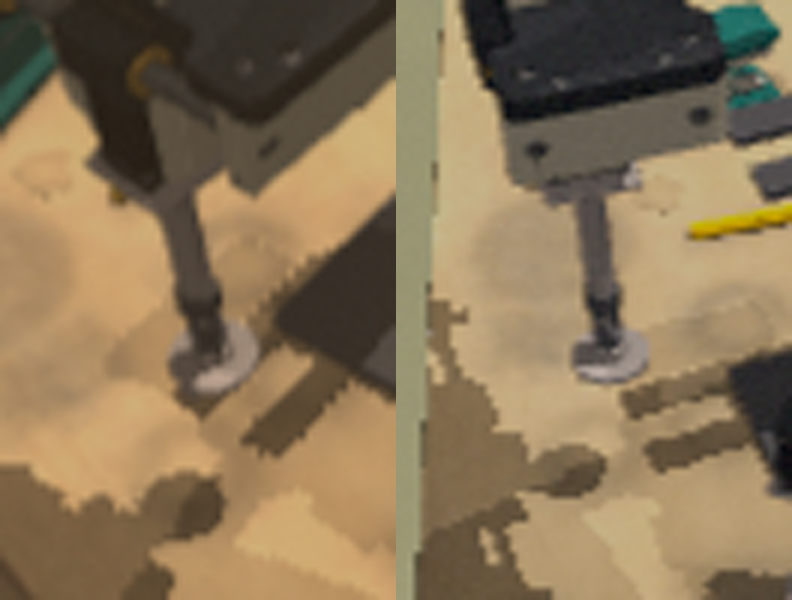

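The picker hangs straight from the gripper, clear of the fork. Disc at scene crop (216,355) and side crop (611,355).

```bash
python3 - <<'E'
from h import *
np.set_printoptions(precision=2,suppress=True)
S=load('s2');D=load('d2')
print(tri(S,(222.6,207.8),D,(253.4,173.8)))
T=toolT(get_obs());t=np.array([570.9,11.1])
print('D',(t-T[:2,3])@T[:2,1],(t-T[:2,3])@T[:2,2])
y=np.radians(-14.3);Y=np.array([-np.sin(y),np.cos(y)]);Z=np.array([np.cos(y),np.sin(y)])
print('axes now yaw',np.degrees(np.arctan2(-T[0,1],T[1,1])))
E
```

```text
(array([414.72, 289.25,  67.52]), np.float64(0.5414536312734279))
D -304.08329233542247 91.46688993923016
axes now yaw 12.788105439657983
```

send_rows(moves=[[-15,0,0,0],[-25,0,0,0],[-25,-10,4,0],[-20,-25,8,0],[0,-35,11,0],[0,-40,12,0],[0,-40,12,0],[0,-40,12,0]])

```text
time: 9.43
tool_pos: [514.9, 113.7, 259.7]
tcp_rot: [0.034, 1.57, 0.257]
contact_force: [-0.5, 0.9, -1.6]
grip_width: 21.7
```

send_rows(moves=[[0,-40,12,0],[0,-40,12,0],[0,-24,6,0],[0,-10,2,7],[0,0,0,7],[0,0,0,7],[0,0,0,6.1],[0,0,0,0]])

```text
time: 10.42
tool_pos: [570.6, 10.7, 259.5]
tcp_rot: [0.568, 1.571, 0.319]
contact_force: [0.3, 0.8, -2.6]
grip_width: 21.9
```

```bash
python3 - <<'E'
from h import *
np.set_printoptions(precision=2,suppress=True)
o=get_obs();T=toolT(o);t=np.array([570.9,11.1]);print(T,o['joint_positions'],o['contact_force'])
print('D',(t-T[:2,3])@T[:2,1],(t-T[:2,3])@T[:2,2],np.degrees(np.arctan2(-T[0,1],T[1,1])))
W=cap('wrist','w4')
cv2.imwrite('pics/c7.png',cv2.resize(W[3][120:340,170:470],None,fx=2.5,fy=2.5,interpolation=cv2.INTER_CUBIC)[:,:,::-1])
E
```

```text
[[  0.     0.25   0.97 570.6 ]
 [  0.     0.97  -0.25  10.72]
 [ -1.     0.     0.   259.52]
 [  0.     0.     0.     1.  ]] [-0.12  0.4   1.34  0.    1.4  -1.44] [ 0.28  0.83 -2.65]
D 0.4429385744736442 0.19761860582323149 -14.280212760828825
```

View pics/c7.png

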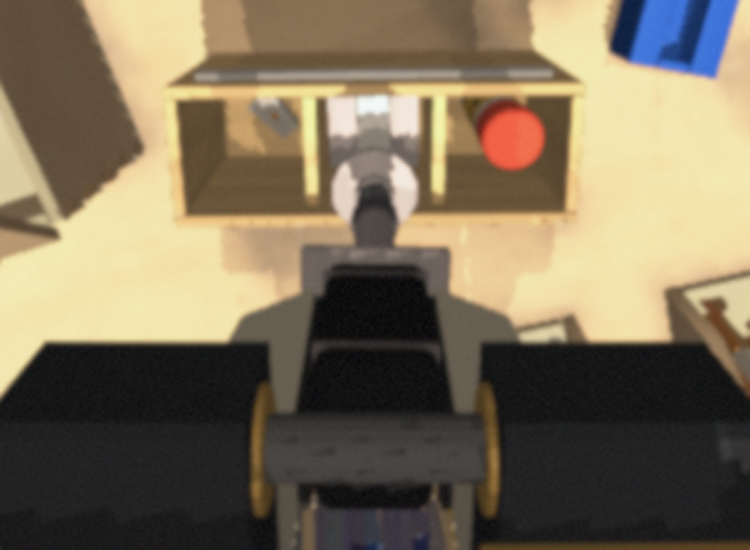

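Disc centred at crop (374,190), in line laterally with the lid slot (373,110). Check the fore-aft offset.

```bash
python3 - <<'E'
from h import *
np.set_printoptions(precision=2,suppress=True)
W=load('w4');T=toolT(get_obs())
for z in(148,152,156):
    p=onz(W,(319.6,195.8),z);print(p,(p-T[:3,3])@T[:3,1:3])
a,b=[onz(W,(170+x/2.5-.3,120+190/2.5-.3),152) for x in(332,417)];print('disc dia',np.linalg.norm(a-b))
for p in[(327,100),(419,100)]:
    print(onz(W,(170+p[0]/2.5-.3,120+p[1]/2.5-.3),45))
E
```

```text
[572.86  10.92 148.  ] [0.71 2.25]
[571.64  11.23 152.  ] [0.71 1.  ]
[570.43  11.54 156.  ] [ 0.71 -0.25]
disc dia 30.142158647503
[554.5   -8.05  45.  ]
[565.38  34.73  45.  ]
```

send_rows(moves=[[10,0,-0.8,0],[16,0,0,0],[18,0,0,0],[18,0,0,0],[14,0,0,0],[8,0,0,0],[0,0,0,0]])

```text
time: 11.35
tool_pos: [569.3, 11.2, 175.2]
tcp_rot: [-3.116, 1.57, 2.918]
contact_force: [-0.7, 0.0, -1.2]
grip_width: 22.0
```

send_rows(moves=[[2,0,0,0],[2,0,0,0],[0,0,0,0]])

```text
time: 11.72
tool_pos: [569.5, 11.2, 171.8]
tcp_rot: [0.476, 1.571, 0.226]
contact_force: [0.1, 0.6, -2.5]
grip_width: 21.9
```

send_rows(moves=[[1.5,0,0,0],[1.5,0,0,0],[0,0,0,0]])

```text
time: 12.1
tool_pos: [569.4, 11.1, 168.6]
tcp_rot: [2.96, 1.571, 2.71]
contact_force: [0.8, 0.8, -1.8]
grip_width: 21.9
```

send_rows(moves=[[1.5,0,0,0],[1.5,0,0,0],[0,0,0,0]])

```text
time: 12.48
tool_pos: [569.4, 11.1, 165.5]
tcp_rot: [3.099, 1.57, 2.849]
contact_force: [-0.2, 0.6, -2.2]
grip_width: 21.8
```

send_rows(moves=[[1.5,0,0,0],[1.5,0,0,0],[0,0,0,0]])

```text
time: 12.85
tool_pos: [569.3, 11.2, 162.5]
tcp_rot: [3.002, 1.57, 2.752]
contact_force: [-0.2, 0.0, -0.7]
grip_width: 21.8
```

send_rows(moves=[[1.5,0,0,0],[1.5,0,0,0],[0,0,0,0]])

```text
time: 13.22
tool_pos: [569.4, 11.2, 159.5]
tcp_rot: [3.033, 1.57, 2.783]
contact_force: [-0.2, 0.1, -1.9]
grip_width: 21.8
```

send_rows(moves=[[1,0,0,0],[1,0,0,0],[0,0,0,0]])

```text
time: 13.6
tool_pos: [569.4, 11.2, 157.6]
tcp_rot: [2.846, 1.571, 2.596]
contact_force: [0.1, 1.3, -1.6]
grip_width: 21.9
```

send_rows(moves=[[1,0,0,0],[1,0,0,0],[0,0,0,0]])

```text
time: 13.98
tool_pos: [569.4, 11.2, 155.6]
tcp_rot: [2.717, 1.571, 2.467]
contact_force: [0.2, -0.6, -1.0]
grip_width: 21.9
```

send_rows(moves=[[1,0,0,0],[1,0,0,0],[0,0,0,0]])

```text
time: 14.35
tool_pos: [569.5, 11.2, 153.7]
tcp_rot: [0.839, 1.571, 0.589]
contact_force: [-0.2, 0.5, 0.6]
grip_width: 22.1
```

send_rows(moves=[[1,0,0,0],[0,0,0,0]])

```text
time: 14.6
tool_pos: [569.5, 11.2, 152.9]
tcp_rot: [0.431, 1.571, 0.181]
contact_force: [0.0, 0.4, 0.8]
grip_width: 21.7
```

send_rows(moves=[[1,0,0,0],[0,0,0,0]])

```text
time: 14.85
tool_pos: [569.6, 11.2, 151.9]
tcp_rot: [0.386, 1.57, 0.136]
contact_force: [-0.2, 0.8, 2.7]
grip_width: 21.9
```

send_rows(moves=[[1,0,0,0],[0,0,0,0]])

```text
time: 15.1
tool_pos: [569.6, 11.1, 150.9]
tcp_rot: [0.35, 1.57, 0.1]
contact_force: [-0.8, -0.2, 3.4]
grip_width: 21.8
```

send_rows(moves=[[1,0,0,0],[1,0,0,0],[0.6,0,0,0],[0,0,0,0]])

```text
time: 15.6
tool_pos: [569.7, 11.1, 148.6]
tcp_rot: [0.255, 1.57, 0.005]
contact_force: [-1.2, -0.4, 6.6]
grip_width: 22.0
```

```bash
python3 - <<'E'
from h import *
for i in range(3):
    o=get_obs();print(o['contact_force'],o['moment'],o['tool_pos']);capture('wrist')
E
```

```text
[-1.20139503 -0.39366534  6.55624704] [0.07642701 0.336825   0.02255718] [569.6758268   11.14549791 148.61776623]
[-1.29757432  0.71621856  6.68473788] [ 0.02428649  0.40451649 -0.00619726] [569.66050452  11.16200952 148.65583031]
[-1.95568619  0.41520019  7.00542018] [ 0.00970271  0.43361737 -0.01833131] [569.65586045  11.12227063 148.6645078 ]
```

send_rows(moves=[[0,0,0,7],[0,0,0,8],[0,0,0,8],[0,0,0,8]])

```text
time: 16.25
tool_pos: [570.2, 11.1, 148.9]
tcp_rot: [0.725, 1.569, -0.07]
contact_force: [0.7, -0.5, 5.8]
grip_width: 22.1
```

send_rows(moves=[[0,0,0,8],[0,0,0,8],[0,0,0,8],[0,0,0,8]])

```text
time: 16.75
tool_pos: [570.2, 11.1, 148.9]
tcp_rot: [1.28, 1.569, -0.074]
contact_force: [-1.0, 0.1, 6.6]
grip_width: 21.8
```

send_rows(moves=[[0,0,0,8],[0,0,0,8],[0,0,0,8],[0,0,0,3],[0,0,0,0],[0,0,0,0]])

```text
time: 17.5
tool_pos: [570.2, 11.1, 148.9]
tcp_rot: [1.745, 1.568, -0.076]
contact_force: [0.2, 0.1, 6.0]
grip_width: 21.8
```

```bash
python3 - <<'E'
from h import *
for i in range(2):
    o=get_obs();T=toolT(o);print(o['contact_force'],o['moment'],o['tool_pos'],np.degrees(np.arctan2(-T[0,1],T[1,1])),o['joint_positions']);capture('wrist')
E
```

```text
[0.18193896 0.07516461 6.03738586] [-0.14734119  0.11922738 -0.00745895] [570.23617215  11.05117407 148.8787459 ] -104.32468873186542 [-1.15032301e-01  4.93107085e-01  1.51176178e+00  1.01112128e-04
  1.13439088e+00  1.34937585e-01]
[0.18126359 0.1743783  6.19966503] [-0.08357646  0.10700397  0.03267064] [570.22229864  11.04017157 148.88743356] -104.32558579093399 [-1.15055936e-01  4.93077734e-01  1.51178602e+00  1.04010833e-04
  1.13440312e+00  1.34928385e-01]
```

send_rows(moves=[[-1,0,0,0],[-1,0,0,0],[-1,0,0,0],[-2,0,0,0],[-2,0,0,0],[-2,0,0,0],[0,0,0,0],[0,0,0,0]])

```text
time: 18.6
tool_pos: [569.3, 11.2, 157.0]
tcp_rot: [-1.616, 1.57, 2.847]
contact_force: [0.9, 0.6, -4.0]
grip_width: 21.8
```

send_rows(moves=[[-2,0,0,0],[-3,0,0,0],[-3,0,0,0],[-4,0,0,0],[0,0,0,0]])

```text
time: 19.23
tool_pos: [569.7, 11.1, 169.6]
tcp_rot: [1.832, 1.57, 0.011]
contact_force: [-0.2, -0.9, -3.5]
grip_width: 22.4
```

```bash
python3 - <<'E'
from h import *
for i in range(3):
    o=get_obs();print(o['contact_force'],o['moment'],o['tool_pos']);capture('side')
E
```

```text
[-0.20525075 -0.8639079  -3.51342892] [-0.08417775  0.03300811 -0.04450748] [569.71206778  11.12985245 169.60959411]
[-0.00754074  0.77276637 -4.23827744] [-0.09385357  0.05306754 -0.03875345] [569.5621524   11.16179874 169.35058662]
[ 0.0768619  -0.59360667 -4.16848101] [-0.06334417  0.09412911 -0.01687457] [569.44419854  11.14959592 169.15910247]
```

send_rows(moves=[[-8,0,0,0],[-14,0,0,0],[-16,0,0,0],[-16,0,0,0],[-16,0,0,0],[-16,0,0,0],[-14,0,0,0],[-10,0,0,0]])

```text
time: 20.38
tool_pos: [569.6, 11.1, 280.4]
tcp_rot: [1.774, 1.57, -0.047]
contact_force: [0.6, -0.9, -4.5]
grip_width: 21.6
```

send_rows(moves=[[0,0,0,0],[0,0,0,0]])

```text
time: 20.62
tool_pos: [569.2, 11.2, 278.5]
tcp_rot: [-1.506, 1.57, 2.957]
contact_force: [0.1, 0.2, -3.8]
grip_width: 21.9
```

```bash
python3 - <<'E'
from h import *
np.set_printoptions(precision=2,suppress=True)
o=get_obs();T=toolT(o);print(o['contact_force'],T,o['joint_positions'])
D=np.array([428,51.8])-T[:2,3];print(D@T[:2,1],D@T[:2,2])
W=cap('wrist','w5');S=cap('side','d5')
uv=proj(S,[570,11,150])[0].round().astype(int);x0,y0=uv-[50,70];print(x0,y0)
a=cv2.resize(S[3][y0:y0+140,x0:x0+100],(400,560),interpolation=cv2.INTER_CUBIC)
b=cv2.resize(W[3][80:360,220:420],(400,560),interpolation=cv2.INTER_CUBIC)
cv2.imwrite('pics/c8.png',np.hstack([a,b])[:,:,::-1])
# mat from wrist picture w1 too
C=load('w1');hsv=cv2.cvtColor(C[3],cv2.COLOR_RGB2HSV);m=cv2.inRange(hsv,(3,120,40),(14,255,230));m[110:]=0;m[:,:270]=0;m[:,385:]=0
m=cv2.morphologyEx(m,cv2.MORPH_CLOSE,np.ones((5,5)));c=max(cv2.findContours(m,0,2)[0],key=cv2.contourArea)
print(cv2.minAreaRect(np.array([onz(C,q[0],5)[:2] for q in c],np.float32)))
E
```

```text
[ 0.11  0.23 -3.84] [[ -0.     0.97  -0.25 569.17]
 [  0.    -0.25  -0.97  11.16]
 [ -1.    -0.     0.   278.51]
 [  0.     0.     0.     1.  ]] [-0.12  0.39  1.3   0.    1.45  0.13]
-146.83435867761793 -4.450789099229953
285 173
((428.86572265625, 51.2132682800293), (90.61495971679688, 88.9638671875), 9.511335372924805)
```

View pics/c8.png

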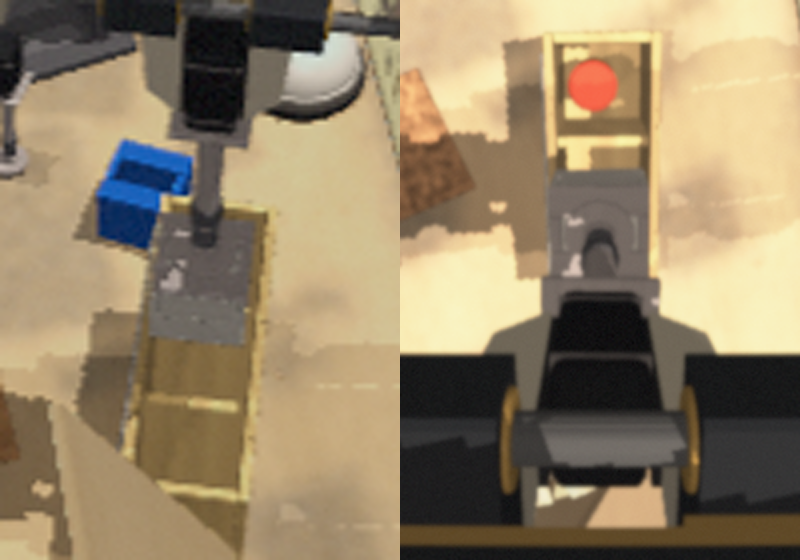

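Side/wrist views: the canister hangs level under the picker, well clear of the rim. Glue and middle well are undisturbed. Carry it to the mat.

send_rows(moves=[[0,-8,0,0],[0,-16,-1,0],[0,-22,-1,0],[0,-25,-1,0],[0,-25,-1,0],[0,-23,0,0],[0,-18,0,0],[0,-10,0,0]])

```text
time: 21.72
tool_pos: [426.8, 51.7, 279.3]
tcp_rot: [2.405, 1.571, 0.584]
contact_force: [-0.5, -0.2, -3.8]
grip_width: 22.0
```

send_rows(moves=[[8,0,0,0],[14,0,0,0],[18,0,0,0],[18,0,0,0],[18,0,0,0],[16,0,0,0],[10,0,0,0],[0,0,0,0]])

```text
time: 22.72
tool_pos: [427.7, 51.3, 176.1]
tcp_rot: [-1.409, 1.569, 3.054]
contact_force: [0.5, -0.1, -3.2]
grip_width: 22.0
```

```bash
python3 - <<'E'
from h import *
np.set_printoptions(precision=2,suppress=True)
o=get_obs();T=toolT(o);print(o['contact_force'],T)
D=np.array([428.4,51.5])-T[:2,3];print(D@T[:2,1],D@T[:2,2])
E
```

```text
[ 0.52 -0.12 -3.23] [[ -0.     0.97  -0.25 427.66]
 [  0.    -0.25  -0.97  51.31]
 [ -1.    -0.     0.   176.09]
 [  0.     0.     0.     1.  ]]
0.6656760286652825 -0.36553580076801356
```

send_rows(moves=[[5,0,0,0],[5,0,0,0],[4,0,0,0],[3,0,0,0],[2,0,0,0],[0,0,0,0]])

```text
time: 23.48
tool_pos: [428.0, 51.4, 158.0]
tcp_rot: [-1.921, 1.571, 2.542]
contact_force: [-0.7, 1.1, -4.1]
grip_width: 22.0
```

send_rows(moves=[[1,0,0,0],[1,0,0,0],[0,0,0,0]])

```text
time: 23.85
tool_pos: [428.0, 51.4, 156.1]
tcp_rot: [-2.679, 1.571, 1.783]
contact_force: [0.4, -0.1, -3.2]
grip_width: 21.9
```

send_rows(moves=[[1,0,0,0],[1,0,0,0],[0,0,0,0]])

```text
time: 24.22
tool_pos: [428.0, 51.4, 154.0]
tcp_rot: [-1.911, 1.571, 2.551]
contact_force: [-0.5, 0.5, -4.2]
grip_width: 22.1
```

send_rows(moves=[[1,0,0,0],[1,0,0,0],[0,0,0,0]])

```text
time: 24.6
tool_pos: [427.9, 51.4, 152.0]
tcp_rot: [-1.813, 1.571, 2.649]
contact_force: [0.3, 0.2, -3.6]
grip_width: 21.9
```

send_rows(moves=[[0.7,0,0,0],[0.7,0,0,0],[0,0,0,0],[0,0,0,0]])

```text
time: 25.1
tool_pos: [428.2, 51.4, 151.1]
tcp_rot: [1.815, 1.57, -0.006]
contact_force: [-1.4, 0.8, 2.4]
grip_width: 22.2
```

send_rows(moves=[[-0.5,0,0,0],[0,0,0,0],[0,0,0,0]])

```text
time: 25.48
tool_pos: [428.1, 51.4, 151.2]
tcp_rot: [2.499, 1.571, 0.678]
contact_force: [-0.1, -0.8, 0.1]
grip_width: 22.0
```

send_rows(moves=[[0,0,0,0],[0,0,0,0],[0,0,0,0],[0,0,0,0],[0,0,0,0],[0,0,0,0],[0,0,0,0],[0,0,0,0]], hand=1)

```text
time: 26.48
tool_pos: [428.0, 51.4, 151.2]
tcp_rot: [2.765, 1.571, 0.944]
contact_force: [-0.4, -0.3, -0.1]
grip_width: 91.4
```

send_rows(moves=[[0,0,0,0],[0,0,0,0],[0,0,0,0],[-5,0,0,0],[-10,0,0,0],[-15,0,0,0],[-20,0,0,0],[-20,0,0,0]])

```text
time: 27.48
tool_pos: [428.1, 51.4, 222.6]
tcp_rot: [1.848, 1.57, 0.028]
contact_force: [-0.4, 0.4, -0.5]
grip_width: 91.9
```

send_rows(moves=[[-20,0,0,0],[-20,0,0,0],[-15,0,0,0],[0,0,0,0],[0,0,0,0]])

```text
time: 28.1
tool_pos: [427.7, 51.4, 275.9]
tcp_rot: [-1.526, 1.57, 2.936]
contact_force: [-0.6, 0.2, -0.5]
grip_width: 91.6
```

```bash
python3 - <<'E'
from h import *
np.set_printoptions(precision=2,suppress=True)
o=get_obs();print(o['contact_force'],o['tool_pos'],o['grip_width'])
out=[]
for n in('scene','side'):
    C=cap(n,n+'6');uv=proj(C,[428,51,70])[0].round().astype(int);x0,y0=uv-[50,75];print(uv,x0,y0)
    y0=max(y0,0);y0=min(y0,260);out.append(cv2.resize(C[3][y0:y0+140,x0:x0+100],(400,560),interpolation=cv2.INTER_CUBIC));print(y0)
cv2.imwrite('pics/c9.png',np.hstack(out)[:,:,::-1])
E
```

```text
[-0.59  0.24 -0.46] [427.7   51.39 275.9 ] 91.55323796106804
[302 286] 252 211
211
[261 256] 211 181
181
```

View pics/c9.png

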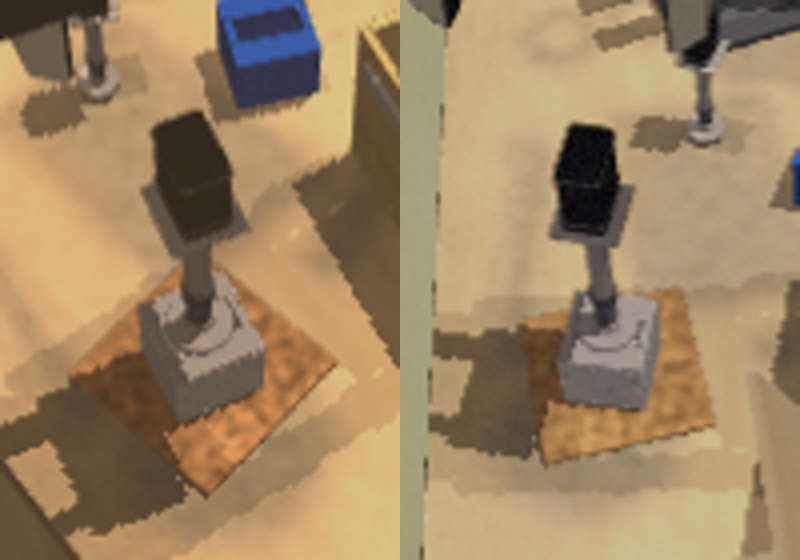

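The canister stands upright in the middle of the mat with the picker upright in it, and the gripper is open and well clear. Handing in.

```bash
python3 -c "
from plant import *
print(close_job())"
```

```text
the job is handed in; nothing more can be done
None
```

The canister is standing upright near the middle of the cork mat, with the picker upright in it. The job was handed in after about 28 s of robot time; no verdict is reported.

- **Fetching:** I took the large picker off its hanger and felt the disc's spring through the slot in the middle well's lid. I kept about 8 N on it through the quarter turn, then lifted the canister to roughly 130 mm. The force reading rose by the canister's weight.
- **Placing:** I set it down with only a few newtons, eased off, opened the gripper and backed off about 125 mm.
- **Last checks:** the scene and side pictures showed both upright and the gripper clear, with a force reading near zero. The placing position is from the tool pose, about (428, 51) mm, and matches the measured mat centre to about 1 mm. I did not measure the canister's final position separately.
- **Glue stick and sharpener:** I saw the glue stick in its well after the lift. I did not look at the sharpener again after picking, but nothing went near its well.
- **Minor disagreements:** the hanging picker's yaw measured about 13° against about 16° for the hanger. The two-view estimate of the disc position was about 2 mm off the tool axis, within the calibration. Neither caused trouble.

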